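Trip the hold-up pawl and lower the sole press

TASK

A freshly glued sole is waiting under the sole press, whose arm is held up by a ratchet and pawl. Take the wood-handled steel rod from its rest, put its steel end under the lip of the red pawl and flick the pawl right over onto its back (with the rod only, fingers off the pawl, no forcing), then lay the rod back in its rest as it lay. Then bring the press arm down gently by its cross handle until the rubber pad bears on the sole with about 15 N, let go, and leave the jar, the hammer and the spare last alone.

Things in the scene. Friction and masses are not known exactly. Their poses are not given: they have to be found in the camera images.
- press: dark green sole press, fixed. Origin: bench level under its base plate; x away from the robot at yaw 0, y left, z up. Base 220 x 360 x 20 mm (y -130 to 230). Arm hinge: along x at y 130, z 175 mm; the arm stretches from it to -y. On the robot side of the hinge cheeks, x -50 to -36 mm: a ratchet wheel of 50 mm radius on the hinge axis and, over it, the red pawl
- pawl: red pawl, 14 mm thick (press x -50 to -36 mm), 100 mm long, 140 g. Origin: its pin axis (along press x), at press y 180, z 200 mm. Engaged, it reaches from the pin to -y and up over the ratchet, held by its weight. Lifted by the lip it turns about the pin; past about 70 degrees (lip above the pin) it falls onto its back, to +y, against a stop, 110 degrees from engaged
- pawl_lip (a point): point on the underside of the pawl's free lip, mid thickness, 84 mm from the pin axis. The lip is 6 mm thick and runs 12 mm either way of this point (beyond the nose, to the free end). The gap between it and the teeth below is 15 to 22 mm, open to the robot side (press -x)
- beam (a joint): press arm on its hinge, rad: 0 = level, positive = raised; starts 0.43 to 0.57. With the pawl engaged it goes down to 0.43 at most. With the pawl off, drag washers hold it wherever it is left: it neither falls nor springs back, and takes 2 to 5 N down at the handle to move. It must not come down faster than about 1 rad/s
- handle_grip (a point): point on the axis of the arm's cross handle, a steel bar of 24 mm diameter and 170 mm length along press x, 300 mm from the hinge axis. The point is at press x -45 mm, on the robot's side of the arm (18 mm wide); the bar is free 36 mm to the arm and 37 mm to its end cap
- pad: half-round firm rubber pad under the arm, 66 mm wide along press x, 150 mm from the hinge axis. Origin: on the arm's centre line; the rubber's lowest line is 45 mm below it. Gives 1 mm per 20 N: 15 N on the pad is 7.5 N at the handle over what moving the free arm takes. Over 30 N squeezes the sole out of place
- shoe: brown shoe held sole up on a post, toe to the robot. Origin: under the new tan sole, at the ball of the foot, where the pad lands (under the arm, press x 0, y -20 mm), 112 to 124 mm above the bench. The sole on top of it is 6 to 16 mm thick, differing from shoe to shoe, so its top must be felt for. The post does not give
- rod: rod: square wooden handle 18 x 18 x 100 mm and a round steel shaft of 8 mm diameter and 112 mm length, 110 g. Origin: centre of the handle (the place to grip, half-way up); x along the shaft towards its tip, z up. Starts lying level in the rest, 51 mm above the bench
- rod_tip (a point): end of the rod's steel shaft, on its axis, 162 mm from the handle's centre
- rest: wooden rod rest, fixed, 185 x 64 mm. Origin: its underside; x as the rod lies (handle to shaft). Two forks, 12 mm thick: at x -40 mm under the handle (slot 32 mm wide, floor 42 mm above the bench), at x 100 mm under the shaft (slot 22 mm, floor 47 mm); prongs 14 mm above the floors; between them a 12 mm board. The rod lies with its handle centre at x -6 to 12, y 0, z 51 mm
- jar: jar of cement, 68 mm diameter, 85 mm tall, origin under its centre: bystander
- hammer: hammer lying on the bench, 240 mm long: bystander
- last: loose wooden shoe last lying on the bench, 265 mm long, 94 mm wide, 80 mm tall: bystander
Not all that is in view belongs to the job. There is more than one size of the rod; the one meant has the size given above. What is shaped like the rest but turquoise is not meant.

How it is judged:
On the way, in this order (a step that is already met when the one before it is completed fails the run):
1. the rod lifts the pawl off the ratchet while the arm is still up (contact force between rod and pawl above 0.1 N and y of pawl_lip in the frame of press above 0.122 m and value of joint beam above 0.35 rad).
2. the pawl lies over on its back, the arm still up (y of pawl_lip in the frame of press above 0.215 m and value of joint beam above 0.35 rad), for 0.2 s.
3. the rod lies back in its rest, let go, the arm still up (x of rod in the frame of rest between -0.03 and 0.035 m and y of rod in the frame of rest between -0.012 and 0.012 m and z of rod in the frame of rest between 0.044 and 0.057 m and y of rod_tip in the frame of rest between -0.014 and 0.014 m and z of rod_tip in the frame of rest between 0.044 and 0.058 m and contact force between the fingers and rod below 0.1 N and value of joint beam above 0.35 rad and x of rod_tip in the frame of rest above 0.1 m), for 0.2 s.
4. the pad is pressed on the sole with 10 N or more (contact force between pad and shoe above 10 N), for 0.3 s.
At the end, for the whole second after the job is handed in: the pad bears on the sole (5 N or more) with the arm at rest, the pawl lies on its back (lip at press y over 215 mm), the rod lies level in both forks of the rest (handle centre within 30 mm along and 12 mm across), shaft end as before (contact force between pad and shoe above 5 N and y of pawl_lip in the frame of press above 0.215 m and x of rod in the frame of rest between -0.03 and 0.035 m and y of rod in the frame of rest between -0.012 and 0.012 m and z of rod in the frame of rest between 0.044 and 0.057 m and y of rod_tip in the frame of rest between -0.014 and 0.014 m and z of rod_tip in the frame of rest between 0.044 and 0.058 m and linear speed of rod below 0.02 m/s and velocity of joint beam between -0.02 and 0.02 rad/s and x of rod_tip in the frame of rest above 0.1 m); the robot touches nothing.
It fails at once if the rod presses on the press or its pawl with over 15 N (contact force between rod and press above 15 N).
It fails at once if the robot itself touches the pawl (contact force between any of the fingers, the arm and pawl above 0.5 N).
It fails at once if the pad squeezes the sole with over 30 N (contact force between pad and shoe above 30 N).
It fails at once if the arm is slammed down (over 1.2 rad/s) (velocity of joint beam below -1.2 rad/s).
It fails at once if the jar, the hammer or the spare last is moved by over 20 mm (distance of any of jar, hammer, last from where it was at the start of the episode above 0.02 m).
It also fails if it takes over 72 s, if anything falls off the work surface, if the arm or the gripper's body presses on something with over 40 N, if the wrist force passes 120 N, or if a joint passes its speed limit or range.

ROBOT

A 6-joint arm with a two-finger parallel gripper is mounted at the origin on the work surface. World frame = base frame: x ahead of the robot, y to its left, z up, the work surface at z = 0. Lengths are in m, angles in rad, forces in N, time in s.
With the tool pointing down it reaches from about 0.275 to 0.825 m from the base axis. Payload 4.9 kg.
Tool frame: the origin (TCP) lies midway between the tips of the shut fingers; the grasp point (between the pads) lies 19 mm behind it (bot.grip_depth is the distance from the TCP to the grasp point, in m); y points along the fingers, x is the direction in which the jaws open and shut, and the axes are right-handed (so a half turn about y gives the same grasp; the last joint's range is limited). The gripper opens to 85 mm and grips with 20 to 120 N. Pads are 22 mm wide; open, the fingers measure 114 mm over their backs; the gripper's body (76 mm by 85 mm) begins 54 mm behind the grasp point. The pads swing forward as they close: fully open they stand 13 mm farther back than shut.
Start: joints at [1.123, 0.326, -0.193, 1.052, 0, 1.437], TCP at [0.17, 0.523, 0.208] pointing down, gripper open.
Joint ranges: [-2.65, 2.65], [-0.97, 1.79], [-1.3, 1.35], [-1.93, 2.1], [-1.47, 1.37], [-3.14, 3.14]. Speed limits (rad/s): [2.57, 2.57, 3.14, 3.14, 3.14, 3.14].

INTERFACE

Orientations are given as a unit quaternion [w, x, y, z].
In Python, from cell import bot gives the robot as it stands. Calls block until the motion is done:
- bot.move_pose(position, orientation): joint-space move of the TCP to a pose.
- bot.move_linear(position, speed=0.15, rotation=None, until_force=None): straight line of the TCP; rotation=None keeps the orientation; speed is the mean speed in m/s. With until_force (N) it stops when the force on the tool has changed by that much, and returns True; else False.
- bot.goto_joints(angles): joint-space move.
- bot.set_gripper(opening, grasp_force=None): opening from 0.0 (shut) to 1.0 (fully open); grasp_force is the grip in N (None keeps the last); returns when the fingers have stopped.
- bot.wait(seconds).
- bot.solve_ik(position, orientation): joint angles nearest the present ones, or None.
- bot.camera(name): name is "side" or "top"; returns the picture (480x640x3 uint8, red, green, blue); there is no depth.
- bot.calibration(name): a dict with "mtx" (3x3 intrinsics, pixels), "extrinsics" (4x4, takes a point from world to camera coordinates). Camera axes: x right, y down, z forward; pixel columns grow to the right and rows downward; lengths in m; the calibration is good to about 2 mm. A picture is of the moment at which its call begins. calibration takes no time and is no camera call.
A pose or a line that the arm cannot do raises bot.PlanningError and nothing moves.
- bot.close_job(): hands the job in, once; it reports no verdict.
Trained networks look in the newest picture that a camera, given by its name, has taken for a name from the list of things; names that differ only in an ending like _2 or _b are one class to them, and where a whole thing is asked for, a point or a joint stands for the part that bears it (a point fixed in the world has none). Each returns a list of dicts, best first, with "confidence" (0 to 1); they miss things now and then, are a little off and sometimes report something else, mostly with a low value. They report only what shows in the picture. A call takes as long as a camera call. They do not tell look-alikes from the thing itself.
- bot.search_frame(camera, thing): "bbox" ([left, top, width, height] in pixels, round what is visible of it).
Readings, each from a call of its own:
- bot.read_clock(): time.
- bot.read_joint_positions(): joint angles.
- bot.read_joint_vel(): joint speeds.
- bot.read_joint_efforts(): joint torques, N m.
- bot.read_position(): TCP position.
- bot.read_tool_rot(): TCP orientation.
- bot.read_ft_force(): force on the tool from outside, world axes, zero at the start.
- bot.read_moment(): the same for the moment, N m.
- bot.read_gripper_width(): opening from 0.0 (shut) to 1.0 (fully open).
Only numpy, scipy, OpenCV 4.12 (cv2) and the standard library are available. Lean on these libraries where they do the work, as an engineer would, in place of code of your own. Each camera call takes 0.05 s, during which the arm holds its last target.

## Working session

There is one attempt and no reset: what is moved stays moved. The work goes in short steps, each a Python script; the robot and the scene stay as the last script left them, time stands still between calls to the robot, and variables do not carry over. Pictures are saved under pics/ and viewed, and the job is handed in when it is done.

```bash
ls; mkdir -p pics
python3 - <<'E'
from cell import bot
import cv2,numpy as np
for n in("side","top"):
    im=bot.camera(n); cv2.imwrite(f"pics/{n}0.png",im[:,:,::-1])
    c=bot.calibration(n); print(n,np.round(c["mtx"],1).tolist(),np.round(c["extrinsics"],4).tolist())
    for t in("press","pawl","rod","rest","handle_grip","shoe","pad","jar","hammer","last"):
        print(t,[(np.round(d["bbox"]).tolist(),round(d["confidence"],2)) for d in bot.search_frame(n,t)][:3])
print(bot.read_clock(),bot.read_tool_rot(),bot.grip_depth)
E
```

```text
pics
side [[479.8, 0.0, 313.0], [0.0, 479.8, 245.1], [0.0, 0.0, 1.0]] [[0.7051, -0.7091, -0.0039, -0.4434], [-0.5467, -0.5401, -0.6398, 0.3887], [0.4516, 0.4532, -0.7685, 1.1975], [0.0, 0.0, 0.0, 1.0]]
press [([228.0, 180.0, 130.0, 125.0], 0.92), ([288.0, 207.0, 23.0, 12.0], 0.63)]
pawl [([245.0, 184.0, 20.0, 12.0], 0.45)]
rod [([334.0, 288.0, 59.0, 44.0], 0.9), ([304.0, 386.0, 58.0, 38.0], 0.85)]
rest [([325.0, 290.0, 65.0, 62.0], 0.83), ([377.0, 233.0, 50.0, 53.0], 0.73)]
handle_grip [([248.0, 186.0, 112.0, 44.0], 0.95), ([214.0, 279.0, 82.0, 57.0], 0.72)]
shoe [([279.0, 205.0, 78.0, 54.0], 0.85), ([285.0, 209.0, 23.0, 12.0], 0.74)]
pad [([326.0, 292.0, 62.0, 61.0], 0.73), ([288.0, 209.0, 20.0, 9.0], 0.48)]
jar [([201.0, 199.0, 23.0, 33.0], 0.94), ([337.0, 284.0, 55.0, 46.0], 0.26), ([247.0, 186.0, 116.0, 42.0], 0.19)]
hammer [([214.0, 284.0, 79.0, 54.0], 0.59)]
last [([403.0, 331.0, 76.0, 68.0], 0.75)]
top [[440.4, 0.0, 313.1], [0.0, 440.4, 239.3], [0.0, 0.0, 1.0]] [[-0.0021, -0.9993, -0.038, -0.0184], [-0.9839, 0.0089, -0.1783, 0.5838], [0.1785, 0.037, -0.9832, 0.9911], [0.0, 0.0, 0.0, 1.0]]
press [([187.0, 144.0, 173.0, 139.0], 0.7)]
pawl [([193.0, 228.0, 42.0, 8.0], 0.79)]
rod [([449.0, 310.0, 20.0, 69.0], 0.81), ([402.0, 196.0, 11.0, 87.0], 0.77)]
rest [([394.0, 220.0, 33.0, 80.0], 0.84), ([370.0, 114.0, 31.0, 78.0], 0.81)]
handle_grip [([200.0, 154.0, 157.0, 101.0], 0.6)]
shoe [([273.0, 148.0, 48.0, 114.0], 0.77)]
pad [([277.0, 195.0, 22.0, 35.0], 0.91)]
jar [([144.0, 257.0, 37.0, 30.0], 0.89)]
hammer [([265.0, 317.0, 103.0, 42.0], 0.64), ([190.0, 227.0, 46.0, 10.0], 0.55)]
last [([486.0, 174.0, 41.0, 110.0], 0.59)]
1.1 [ 0.57200867 -0.57198351 -0.41575367  0.41567997] 0.0187
```

View pics/side0.png

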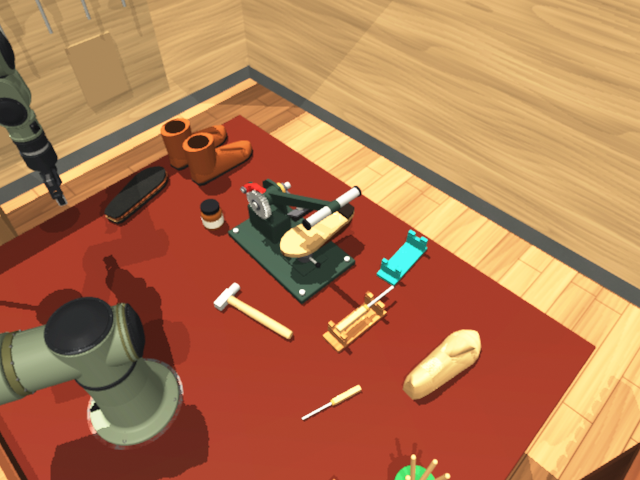

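View pics/top0.png

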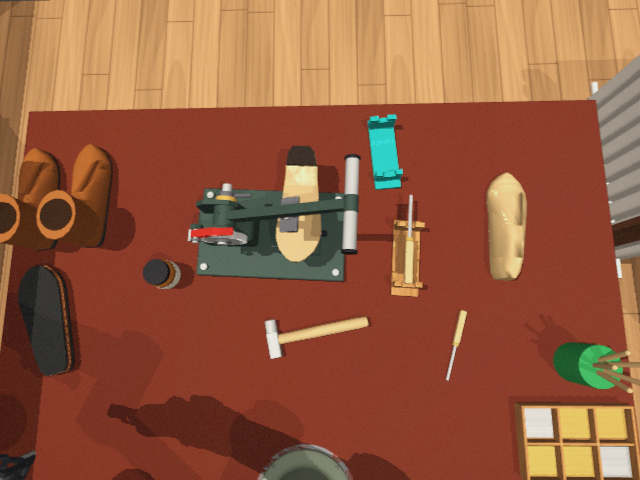

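The side view has the press at about (290,240) and its red pawl at (252,187). The wooden rest with a rod is at (357,320), the turquoise rest at (402,257) and a loose smaller awl at (332,403).

Candidates in the top view:
- **Rod:** the one in the wooden rest at (409,240), or the loose thin awl at (456,345). I choose the one in the wooden rest.
- **Rest:** wooden at (407,258), or turquoise at (385,152). I choose the wooden one.

I'll check both in close crops.

Run:
```python
import cv2
t=cv2.imread("pics/top0.png"); s=cv2.imread("pics/side0.png")
def crop(im,x,y,w,h,k,n): cv2.imwrite(n,cv2.resize(im[y:y+h,x:x+w],None,fx=k,fy=k,interpolation=cv2.INTER_CUBIC))
crop(t,180,130,190,160,4,"pics/c_tp.png")
crop(t,370,180,110,210,2.8,"pics/c_tr.png")
crop(s,220,165,150,145,4,"pics/c_sp.png")
crop(s,290,270,110,160,3.7,"pics/c_sr.png")
```

```text
(no output)
```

View pics/c_tp.png

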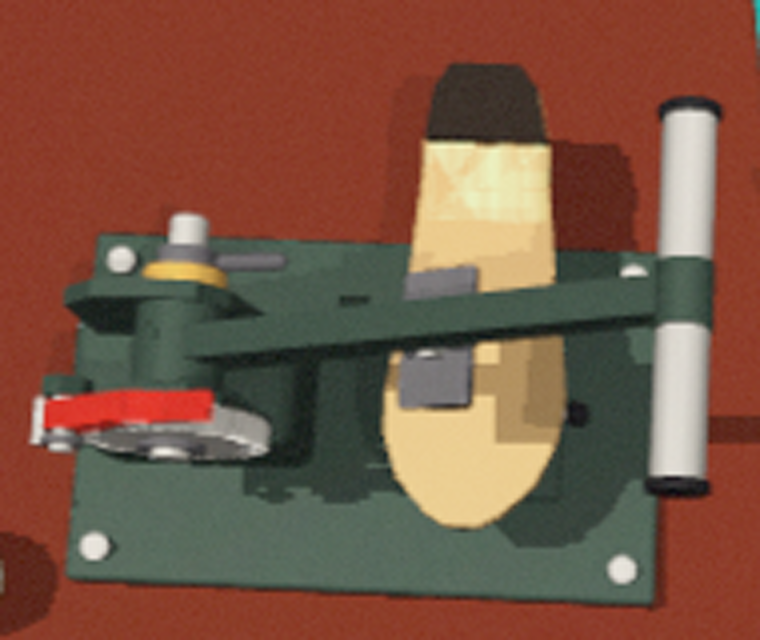

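View pics/c_tr.png

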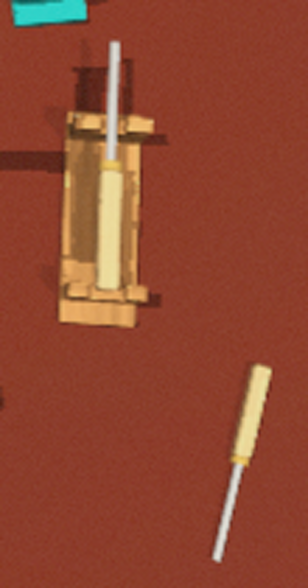

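View pics/c_sp.png

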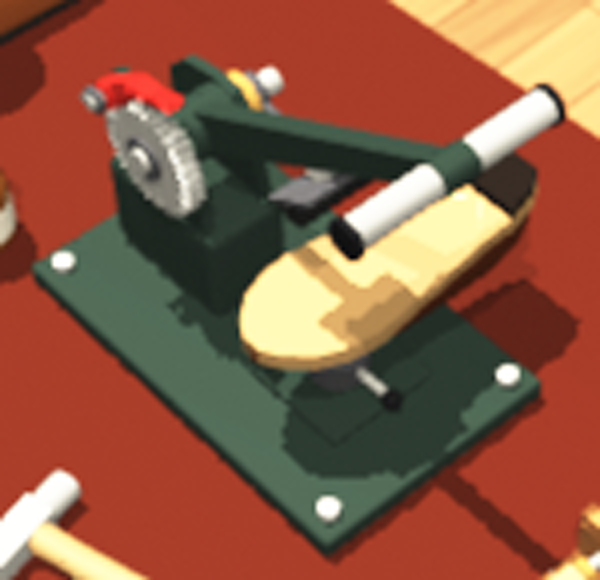

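View pics/c_sr.png

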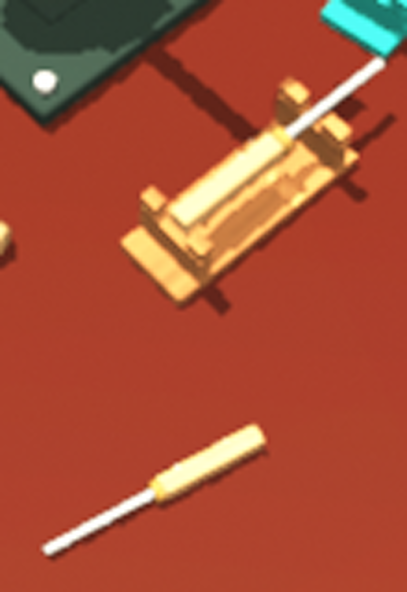

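The crops confirm both choices: a full-size rod lies in the wooden rest, tip at top-view pixel (411,195) and handle end at (409,283), while the loose awl is thinner and smaller. Next I'll fit the geometry.

```bash
cat > h.py <<'E'
import numpy as np, cv2
from scipy.optimize import least_squares
from cell import bot
CAL={n:bot.calibration(n) for n in("side","top")}
def proj(n,P):
    c=CAL[n]; p=np.asarray(P)@c["extrinsics"][:3,:3].T+c["extrinsics"][:3,3]; q=p@np.asarray(c["mtx"]).T
    return q[...,:2]/q[...,2:]
def tri(a,b):
    return least_squares(lambda p:np.r_[proj("top",p)-a,proj("side",p)-b],[.45,0,.1])
E
sed -i 's/^CAL=.*/CAL={n:{k:np.array(v) for k,v in bot.calibration(n).items() if k in("mtx","extrinsics")} for n in("side","top")}/' h.py
python3 - <<'E'
from h import *
def R(y): return np.array([[np.cos(y),-np.sin(y),0],[np.sin(y),np.cos(y),0],[0,0,1]])
T=lambda u,v:(180+u/4,130+v/4); S=lambda u,v:(220+u/4,165+v/4)
obs=[("top",(-.11,.23,.02),T(68,574)),("top",(-.11,-.13,.02),T(653,601)),("top",(.11,.23,.02),T(97,234)),
("side",(-.11,.23,.02),S(35,268)),("side",(-.11,-.13,.02),S(330,541)),("side",(.11,-.13,.02),S(538,385))]
def H(x,b): return (x,.13-.3*np.cos(b),.175+.3*np.sin(b))
hob=[("top",-.086,T(678,487)),("top",.086,T(691,104)),("side",-.086,S(346,236)),("side",.086,S(550,103))]
def f(p,full=False):
    M=lambda q:R(p[2])@np.array(q)+[p[0],p[1],0]
    r=[proj(n,M(q))-o for n,q,o in obs]+[proj(n,M(H(x,p[3])))-o for n,x,o in hob]
    return np.ravel(r)
s=least_squares(f,[.5,.05,0,.5],loss="soft_l1"); print(s.x); print(f(s.x).reshape(-1,2).round(1).tolist())
p=s.x; M=lambda q:R(p[2])@np.array(q)+[p[0],p[1],0]
# overlay pawl candidates
for n,off,k in(("top",(180,190),8),("side",(225,165),8)):
    im=cv2.imread(f"pics/{n}0.png"); c=cv2.resize(im[off[1]:off[1]+60,off[0]:off[0]+85],None,fx=k,fy=k,interpolation=cv2.INTER_CUBIC)
    def dot(q,col):
        u=(proj(n,M(q))-off+.5)*k; cv2.circle(c,tuple(int(v) for v in u),3,col,-1)
    dot((-.05,.18,.2),(255,255,0)); dot((-.05,.13,.175),(255,0,255))
    for a in(20,25,30,35):
        a=np.radians(a); dot((-.05,.18-.084*np.cos(a),.2+.084*np.sin(a)),(0,255,0)); dot((-.05,.18-.096*np.cos(a),.2+.096*np.sin(a)),(255,0,0))
    for t in range(0,360,15):
        t=np.radians(t); dot((-.05,.13+.05*np.cos(t),.175+.05*np.sin(t)),(0,255,255))
    cv2.imwrite(f"pics/pawl_{n}.png",c)
tip=tri((411.1,195),(393.2,286.8)); he=tri((408.9,283.2),(339.2,327.8))
print(tip.x,tip.cost,he.x,he.cost,np.linalg.norm(tip.x-he.x))
E
```

```text
[ 0.60493608  0.02945866 -0.04940152  0.5290451 ]
[[-0.9, 0.5], [1.0, 0.2], [0.1, -1.5], [-1.7, -0.6], [-0.7, 1.3], [1.7, -1.0], [0.3, -0.6], [0.2, 0.2], [-0.2, 0.4], [-0.3, -0.6]]
[ 0.69044407 -0.25717808  0.0502136 ] 0.08264306800104206 [ 0.47963363 -0.24198431  0.06246552] 0.8703878651965448 0.21171207299768463
```

View pics/pawl_side.png

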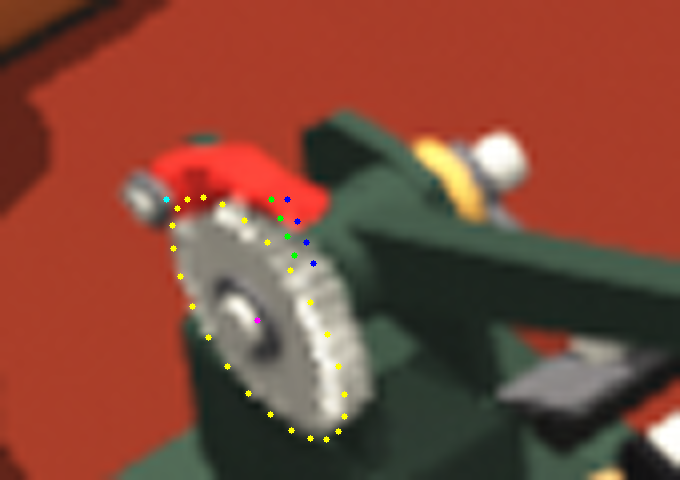

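View pics/pawl_top.png

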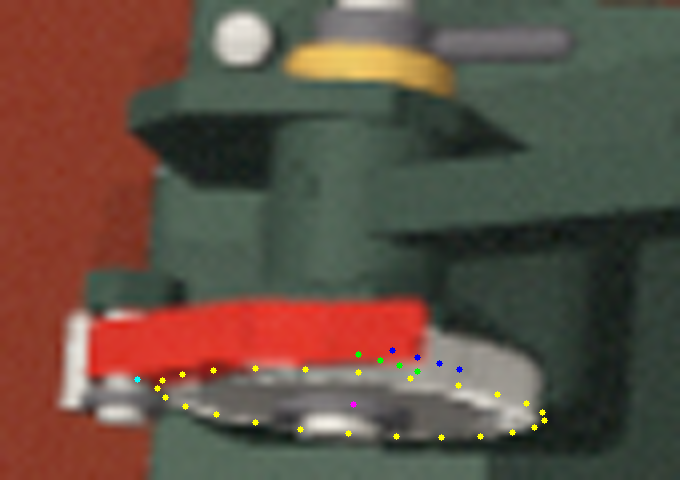

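The fit puts the press at (0.605, 0.029) with yaw -0.049 and beam 0.53. The rod triangulates to 212 mm long, as described. In the overlay the pawl's free end is at side crop (320,220), an angle of about 30°. I'll check the overlay more finely.

Run:
```python
from h import *
p=[0.60493608,0.02945866,-0.04940152,0.5290451]
c_,s_=np.cos(p[2]),np.sin(p[2])
Rm=np.array([[c_,-s_,0],[s_,c_,0],[0,0,1]]); M=lambda q:np.asarray(q)@Rm.T+[p[0],p[1],0]
for n,off,k,w,h in(("top",(185,215),14,55,35),("side",(235,175),14,50,40)):
    im=cv2.imread(f"pics/{n}0.png"); c=cv2.resize(im[off[1]:off[1]+h,off[0]:off[0]+w],None,fx=k,fy=k,interpolation=cv2.INTER_CUBIC)
    def line(Q,col):
        u=((proj(n,M(Q))-off+.5)*k).astype(np.int32); cv2.polylines(c,[u],False,col,1)
    t=np.linspace(0,2*np.pi,60); o=np.ones(60)
    for x,col in((-.05,(0,255,255)),(-.036,(0,160,160))): line(np.c_[x*o,.13+.05*np.cos(t),.175+.05*np.sin(t)],col)
    for a,col in((25,(255,0,0)),(30,(0,255,0))):
        a=np.radians(a); d=np.array([0,-np.cos(a),np.sin(a)]); nn=np.array([0,np.sin(a),np.cos(a)]); P=np.array([0,.18,.2])
        for x in(-.05,-.036):
            line(np.array([P+d*.072,P+d*.096,P+d*.096+nn*.006,P+d*.072+nn*.006,P+d*.072])+[x,0,0],col)
    cv2.imwrite(f"pics/pz_{n}.png",c)
for n,k in(("top",3.9),("side",3.9)):
    off=(180,135) if n=="top" else (215,165)
    im=cv2.imread(f"pics/{n}0.png"); c=cv2.resize(im[off[1]:off[1]+150,off[0]:off[0]+200],None,fx=k,fy=k,interpolation=cv2.INTER_CUBIC)
    for z in(0,.02):
        Q=np.array([(-.11,-.13,z),(.11,-.13,z),(.11,.23,z),(-.11,.23,z),(-.11,-.13,z)])
        cv2.polylines(c,[((proj(n,M(Q))-off+.5)*k).astype(np.int32)],False,(0,255,255),1)
    cv2.imwrite(f"pics/base_{n}.png",c)
```

```text
(no output)
```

View pics/pz_side.png

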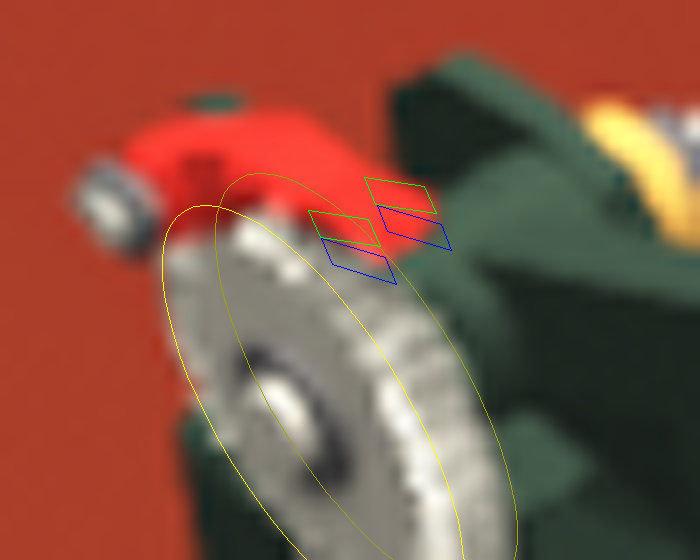

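View pics/pz_top.png

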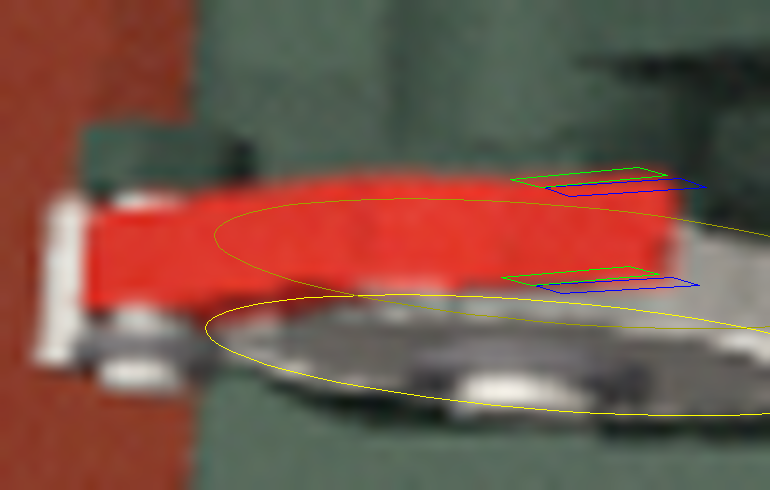

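View pics/base_side.png

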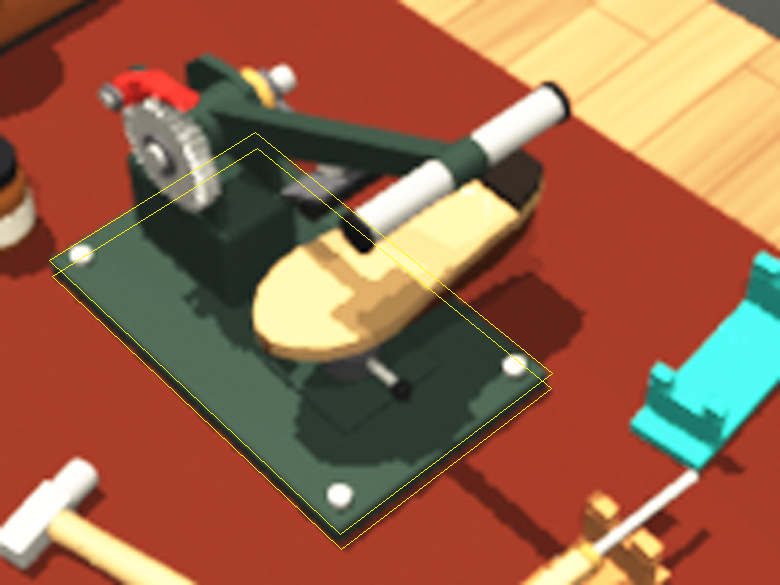

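View pics/base_top.png

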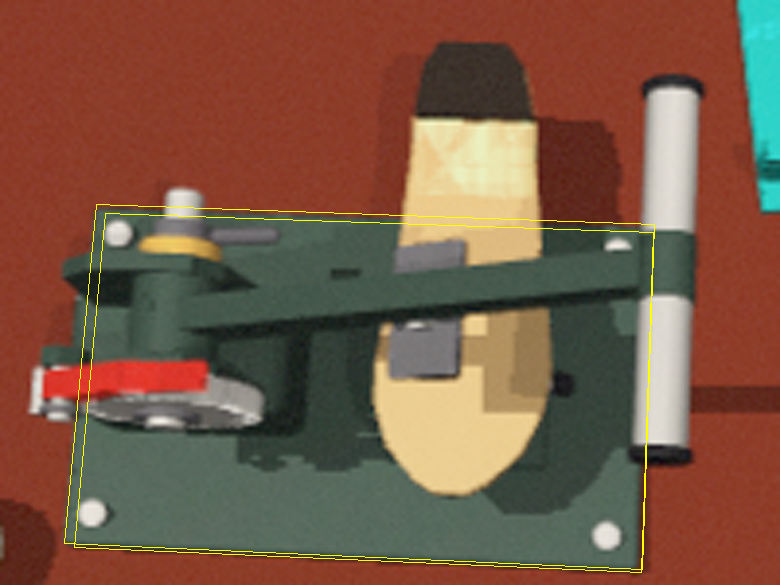

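The overlays show the base outline matching. The pawl lip is at about 27.5°, with its free-end front corner at zoomed side pixel (378,262). Next I'll check IK for all the poses.

```bash
cat >> h.py <<'E'
from scipy.spatial.transform import Rotation as Rn
PX,PY,PW=0.60493608,0.02945866,-0.04940152
def M(q):
    c,s=np.cos(PW),np.sin(PW); q=np.asarray(q,float)
    return np.array([PX+c*q[0]-s*q[1],PY+s*q[0]+c*q[1],q[2]])
def quat(yaw,flip=False):   # tool down, jaws across direction yaw
    x=np.array([-np.sin(yaw),np.cos(yaw),0])*(-1 if flip else 1); y=np.array([0,0,-1.]); z=np.cross(x,y)
    q=Rn.from_matrix(np.c_[x,y,z]).as_quat(); return [q[3],q[0],q[1],q[2]]
G=bot.grip_depth
ROD=np.array([.529,-.2455,.051]); RY=-.072
def tcp_for_tip(q,L=.162):   # press-frame tip -> TCP, rod along press x
    p=M(np.asarray(q,float)-[L,0,0]); p[2]-=G; return p
E
python3 - <<'E'
from h import *
for fl in(0,1):
  print("flip",fl)
  for nm,p,y in[("pick",ROD-[0,0,G],RY),("up",[.529,-.2455,.11],RY),("back",[.33,-.23,.15],PW),("mid",[.33,0,.2],PW),("app",tcp_for_tip([-.11,.103,.23]),PW),("ins",tcp_for_tip([-.041,.103,.23]),PW),("arc",tcp_for_tip([-.041,.18,.284]),PW),("end",tcp_for_tip([-.041,.202,.281]),PW),("hand",M([-.045,.13-.3*np.cos(.53),.2]),PW),]:
    j=bot.solve_ik(list(p),quat(y,fl)); print(nm,np.round(p,3),None if j is None else np.round(j,2))
E
```

```text
flip 0
pick [ 0.529 -0.246  0.032] [-0.56  0.56 -0.32  0.69  0.   -0.49]
up [ 0.529 -0.246  0.11 ] [-0.56  0.47 -0.24  0.86  0.   -0.49]
back [ 0.33 -0.23  0.15] [-0.79  0.11 -0.64  0.82  0.   -0.74]
mid [0.33 0.   0.2 ] [-0.22 -0.09 -0.7   0.96  0.   -0.18]
app [0.338 0.146 0.211] [ 0.21 -0.02 -0.6   0.99  0.    0.26]
ins [0.407 0.142 0.211] [ 0.16  0.1  -0.47  0.99  0.    0.21]
arc [0.411 0.219 0.265] [ 0.33  0.13 -0.3   1.14  0.    0.38]
end [0.412 0.241 0.262] [ 0.37  0.16 -0.27  1.14  0.    0.42]
hand [ 0.554 -0.097  0.2  ] [-0.3   0.35 -0.17  1.04  0.   -0.26]
flip 1
pick [ 0.529 -0.246  0.032] [-0.56  0.56 -0.32  0.69  0.    2.65]
up [ 0.529 -0.246  0.11 ] [-0.56  0.47 -0.24  0.86  0.    2.65]
back [ 0.33 -0.23  0.15] [-0.79  0.11 -0.64  0.82  0.    2.4 ]
mid [0.33 0.   0.2 ] [-0.22 -0.09 -0.7   0.96  0.    2.97]
app [0.338 0.146 0.211] [ 0.21 -0.02 -0.6   0.99  0.   -2.89]
ins [0.407 0.142 0.211] [ 0.16  0.1  -0.47  0.99  0.   -2.93]
arc [0.411 0.219 0.265] [ 0.33  0.13 -0.3   1.14  0.   -2.76]
end [0.412 0.241 0.262] [ 0.37  0.16 -0.27  1.14  0.   -2.72]
hand [ 0.554 -0.097  0.2  ] [-0.3   0.35 -0.17  1.04  0.    2.89]
```

Run:
```python
from h import *
q0=bot.read_tool_rot()
bot.move_linear([.12,.34,.25],speed=.3)
bot.move_pose([.33,0,.25],quat(PW))
bot.move_pose([.36,-.23,.2],quat(RY))
bot.move_pose([.529,-.2455,.11],quat(RY))
cv2.imwrite("pics/t1.png",cv2.resize(bot.camera("top")[150:330,330:500,::-1],None,fx=3,fy=3,interpolation=cv2.INTER_CUBIC))
cv2.imwrite("pics/s1.png",cv2.resize(bot.camera("side")[220:380,280:440,::-1],None,fx=3.5,fy=3.5,interpolation=cv2.INTER_CUBIC))
print(bot.read_clock(),bot.read_position(),bot.read_ft_force())
```

```text
5.2167 [ 0.52842764 -0.245418    0.11143391] [0.4954446  0.53953148 0.30179697]
```

View pics/s1.png

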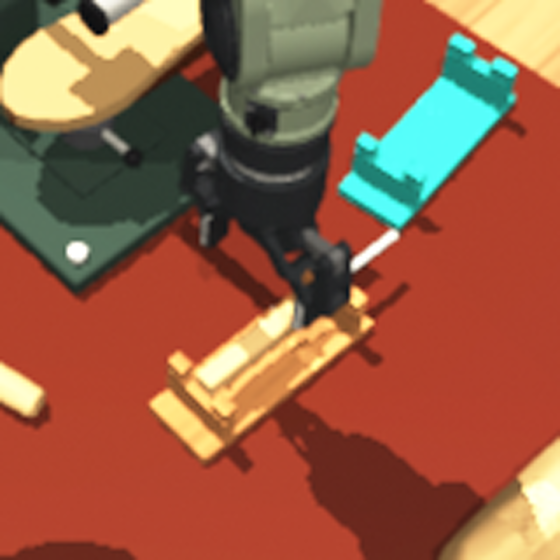

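View pics/t1.png

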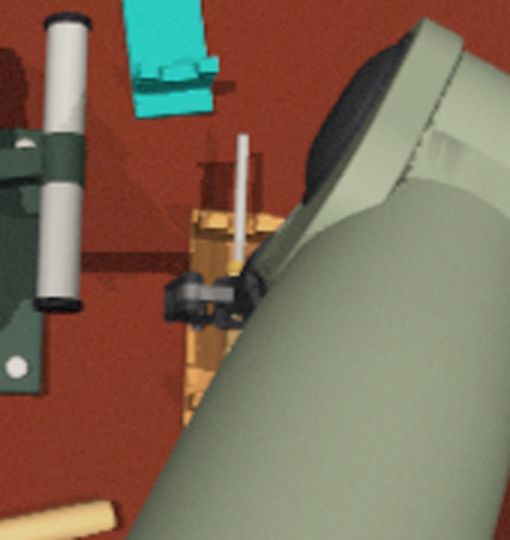

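The open gripper stands over the handle, with jaws either side of it at side crop (300,300). I'll descend and grip.

Run:
```python
from h import *
hit=bot.move_linear(list(ROD-[0,0,G]),speed=.1,until_force=8)
print("hit",hit,bot.read_position())
bot.set_gripper(0.0,80); w=bot.read_gripper_width(); print("w",w,w*85,bot.read_ft_force())
p=bot.read_position(); np.save("grip.npy",p); print(p)
bot.move_linear([p[0],p[1],p[2]+.08],speed=.12)
print(bot.read_clock(),bot.read_ft_force(),bot.read_moment())
cv2.imwrite("pics/t2.png",bot.camera("top")[:,:,::-1])
cv2.imwrite("pics/s2.png",bot.camera("side")[:,:,::-1])
cv2.imwrite("pics/s2c.png",cv2.resize(cv2.imread("pics/s2.png")[200:360,280:440],None,fx=3.5,fy=3.5,interpolation=cv2.INTER_CUBIC))
```

```text
hit False [ 0.52942644 -0.24582178  0.03288304]
w 0.16900805800501978 14.365684930426681 [-0.39072521  0.66964676  4.53538351]
[ 0.52925571 -0.24569222  0.03277245]
7.6167 [ 0.65913762  0.44660746 -1.5911147 ] [-0.01956016  0.08009537 -0.01100032]
```

View pics/s2c.png

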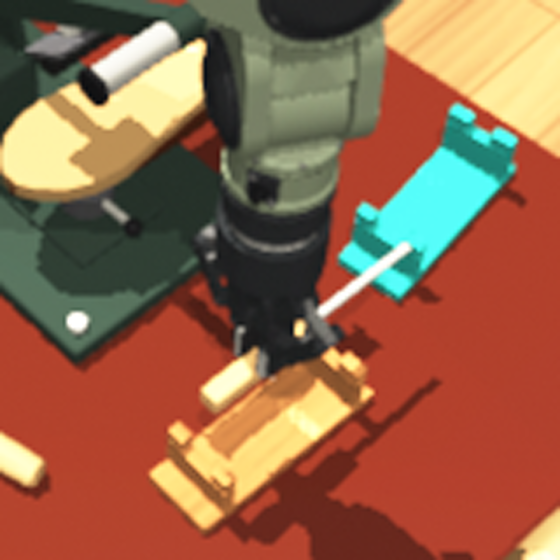

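The rod is held level clear of the rest, tip at side crop (405,245). I'll carry it to the approach pose and measure the tip there.

Run:
```python
from h import *
p=bot.read_position()
bot.move_linear([.34,-.235,.17],speed=.25)
bot.move_pose([.33,-.02,.21],quat(PW))
bot.move_pose(list(tcp_for_tip([-.095,.103,.230])),quat(PW))
print(bot.read_clock(),bot.read_position(),tcp_for_tip([-.095,.103,.230]))
for n,off,w,h in(("top",(185,205),65,50),("side",(225,165),65,50)):
    im=bot.camera(n)[:,:,::-1]; cv2.imwrite(f"pics/{n}3.png",im)
    c=cv2.resize(im[off[1]:off[1]+h,off[0]:off[0]+w],None,fx=11,fy=11,interpolation=cv2.INTER_CUBIC)
    for q in([-.095,.103,.230],[-.115,.103,.230]):
        u=((proj(n,M(q))-off+.5)*11).astype(int); cv2.circle(c,tuple(int(v) for v in u),3,(0,255,0),-1)
    cv2.imwrite(f"pics/{n}3c.png",c)
print(bot.read_ft_force())
```

```text
10.25 [0.35377496 0.14435076 0.21082808] [0.35333591 0.14502403 0.2113    ]
[ 0.49157874  0.11751255 -0.30221319]
```

View pics/side3c.png

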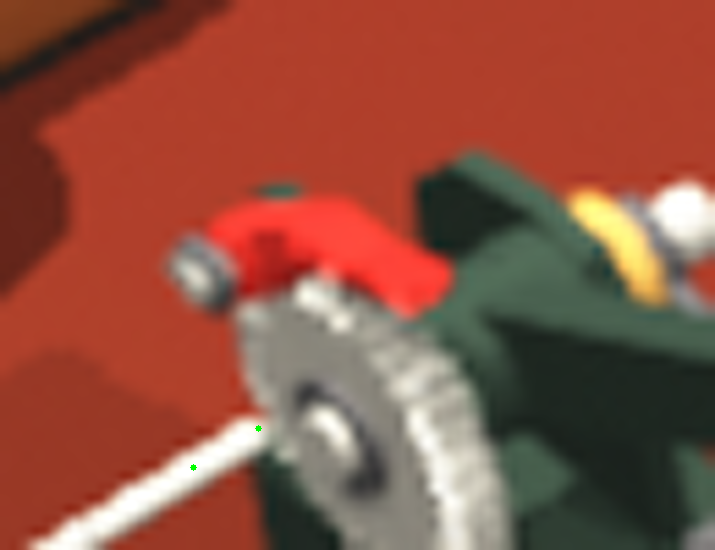

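View pics/top3c.png

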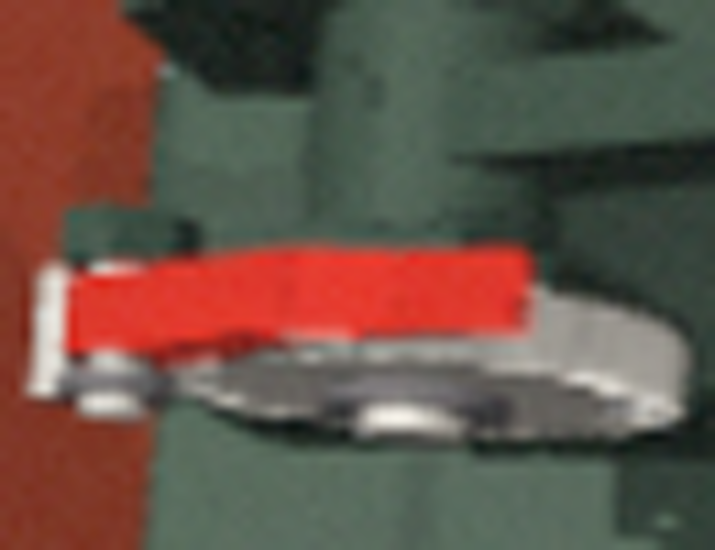

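The side crop shows the tip at (262,418), within about 1 px of prediction and aligned with the press overlay. The tip fell below this top crop, so I'll crop again.

Run:
```python
from h import *
n="top"; off=(185,205); im=cv2.imread("pics/top3.png"); w,h=70,75;k=8
c=cv2.resize(im[off[1]:off[1]+h,off[0]:off[0]+w],None,fx=k,fy=k,interpolation=cv2.INTER_CUBIC)
dt=bot.read_position()-tcp_for_tip([-.095,.103,.230])
for q in([-.095,.103,.230],[-.115,.103,.230],[-.05,.18,.2],[-.05,.13,.175]):
    u=((proj(n,M(q)+dt*(q[1]==.103))-off+.5)*k).astype(int); cv2.circle(c,tuple(int(v) for v in u),2,(0,255,0),-1)
cv2.imwrite("pics/top3d.png",c)
```

```text
(no output)
```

View pics/top3d.png

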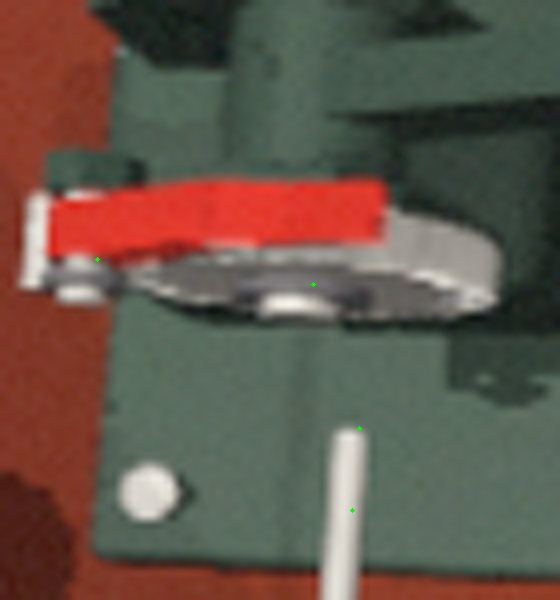

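In the top crop both the rod tip (349,430) and the press pin and hub sit about 1.5 px left of prediction. The offset is common to both, so relative alignment is good. I'll insert with a force guard.

Run:
```python
from h import *
print(bot.read_ft_force())
print(bot.move_linear(list(tcp_for_tip([-.041,.103,.230])),speed=.05,until_force=3))
print(bot.read_clock(),bot.read_position()-tcp_for_tip([-.041,.103,.230]),bot.read_ft_force())
for n,off,w,h in(("top",(185,205),65,50),("side",(225,165),65,50)):
    im=bot.camera(n)[:,:,::-1]; cv2.imwrite(f"pics/{n}4.png",im)
    c=cv2.resize(im[off[1]:off[1]+h,off[0]:off[0]+w],None,fx=10,fy=10,interpolation=cv2.INTER_CUBIC)
    cv2.imwrite(f"pics/{n}4c.png",c)
```

```text
[ 0.49157874  0.11751255 -0.30221319]
False
11.5833 [-3.37977808e-04  2.30367000e-05 -8.98988676e-06] [ 0.38589219 -1.37594342 -2.01854647]
```

View pics/side4c.png

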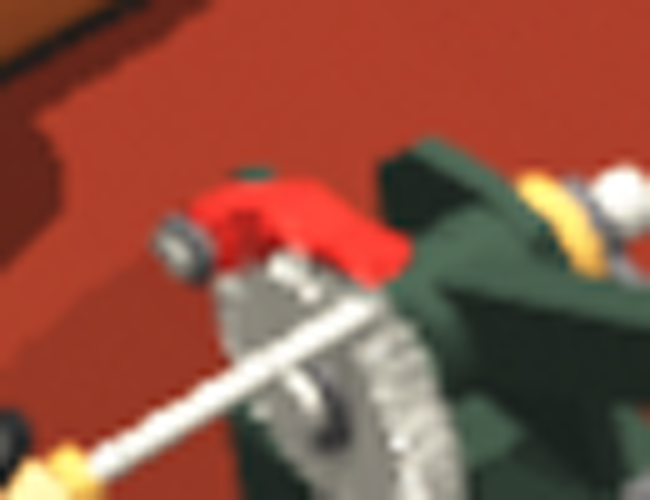

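View pics/top4c.png

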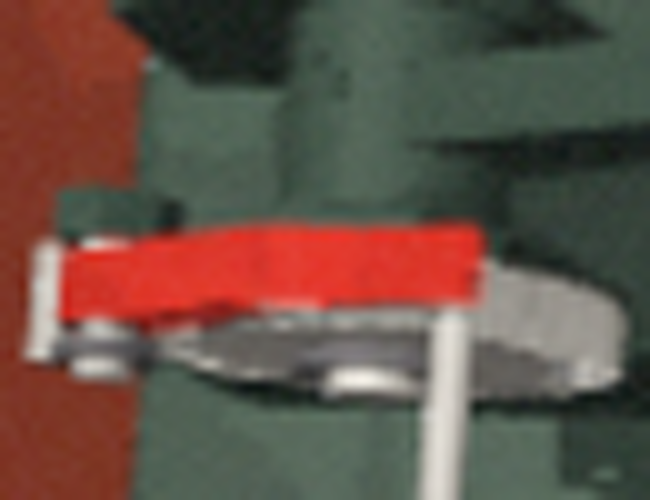

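The rod's tip is under the lip: top crop (450,310), just inside the free end at (485,265), and side crop (380,297), below the lip. I'll start the lift along the arc.

```bash
cat >> h.py <<'E'
def arc(angs,r=.082,speed=.08,f=6,x=-.041):
    for a in angs:
        t=np.radians(a)
        if bot.move_linear(list(tcp_for_tip([x,.18-r*np.cos(t),.2+r*np.sin(t)])),speed=speed,until_force=f):
            print("force stop at",a,bot.read_ft_force()); return False
    return True
def snap(tag):
  for n,off,w,h in(("top",(175,195),75,60),("side",(225,155),75,60)):
    im=bot.camera(n)[:,:,::-1]; cv2.imwrite(f"pics/{n}{tag}.png",im)
    cv2.imwrite(f"pics/{n}{tag}c.png",cv2.resize(im[off[1]:off[1]+h,off[0]:off[0]+w],None,fx=9,fy=9,interpolation=cv2.INTER_CUBIC))
E
python3 - <<'E'
from h import *
print(arc([27,33,39,45])); print(bot.read_clock(),bot.read_ft_force()); snap(5)
E
```

```text
True
12.7083 [-0.43343732 -0.84656266 -1.73997157]
```

View pics/side5c.png

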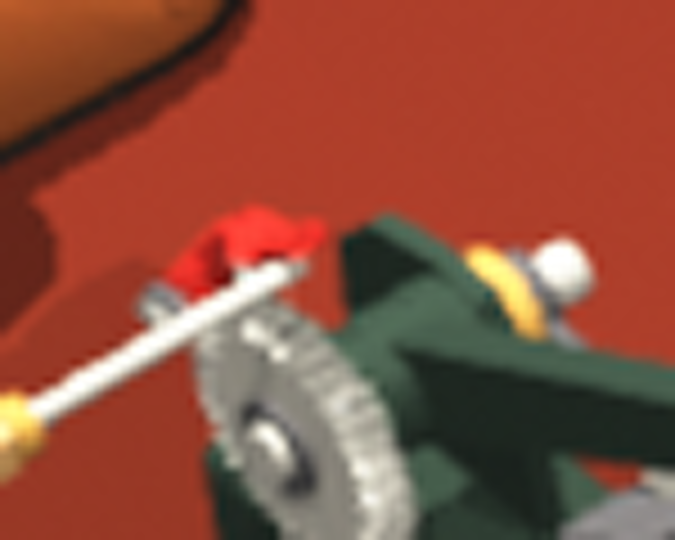

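View pics/top5c.png

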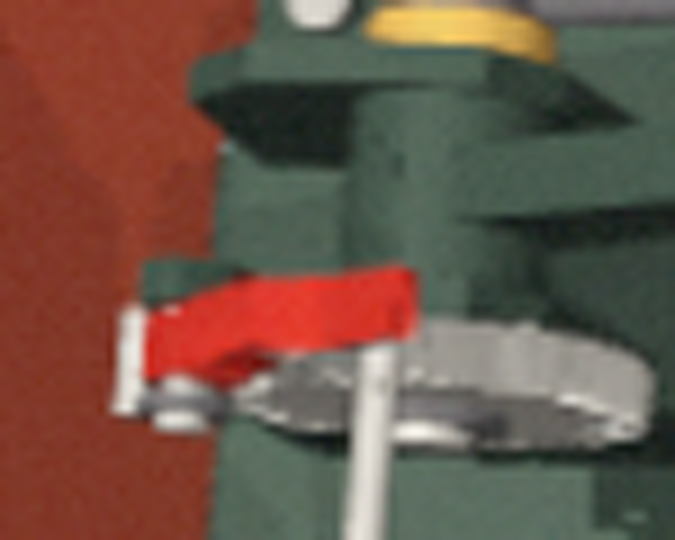

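The pawl is lifting on the rod: side crop shows the lip at (310,235) and the rod tip under it at (300,265). I'll continue over the top.

Run:
```python
from h import *
print(arc([55,65,75,85,92],speed=.1)); print(bot.read_clock(),bot.read_ft_force()); snap(6)
print(arc([99,106],speed=.1)); bot.wait(.3); snap(7); print(bot.read_clock(),bot.read_ft_force())
```

```text
True
14.225 [-0.72102006  0.82832245 -1.52856218]
True
15.225 [ 0.09562241  0.26096855 -1.21183073]
```

View pics/side7c.png

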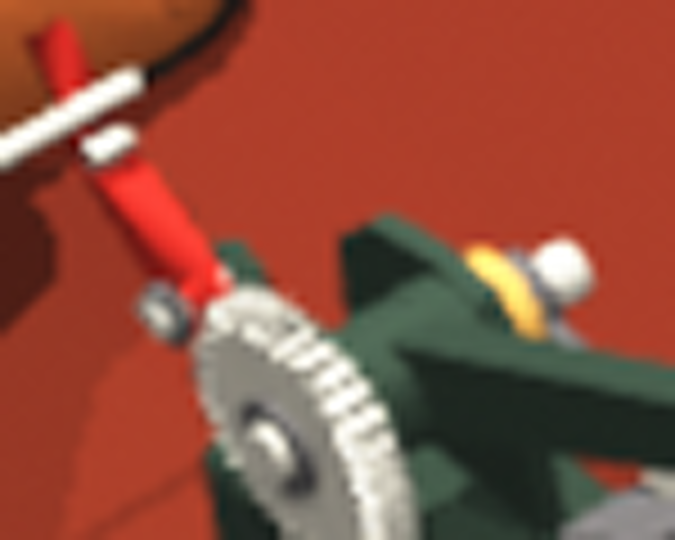

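View pics/top7c.png

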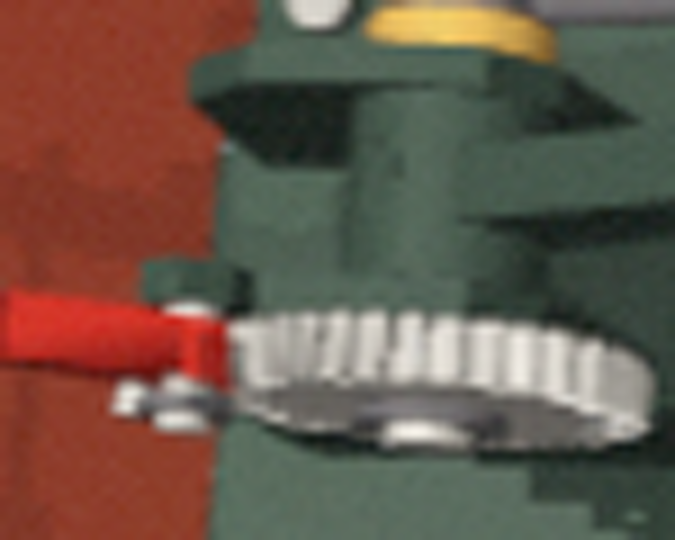

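The pawl is over on its back: top crop shows it reaching left from (220,340) to (5,320), past the pin. I'll withdraw the rod and return it along the same path.

Run:
```python
from h import *
p=bot.read_position(); t=PW
bot.move_linear(list(p-np.array([.075*np.cos(t),.075*np.sin(t),0])),speed=.15)
bot.move_pose([.33,-.02,.22],quat(PW))
bot.move_pose([.34,-.235,.17],quat(RY))
g=np.load("grip.npy")
bot.move_linear([g[0],g[1],g[2]+.06],speed=.2)
print(bot.read_clock(),bot.read_position()-g)
for n,off,w,h in(("top",(370,170),70,140),("side",(300,250),130,110)):
    im=bot.camera(n)[:,:,::-1]; cv2.imwrite(f"pics/{n}8.png",im)
    cv2.imwrite(f"pics/{n}8c.png",cv2.resize(im[off[1]:off[1]+h,off[0]:off[0]+w],None,fx=4.2,fy=4.2,interpolation=cv2.INTER_CUBIC))
cv2.imwrite("pics/pw8.png",cv2.resize(cv2.imread("pics/top8.png")[130:290,150:370],None,fx=3,fy=3))
```

```text
18.975 [-0.00060719  0.00040726  0.06032122]
```

View pics/side8c.png

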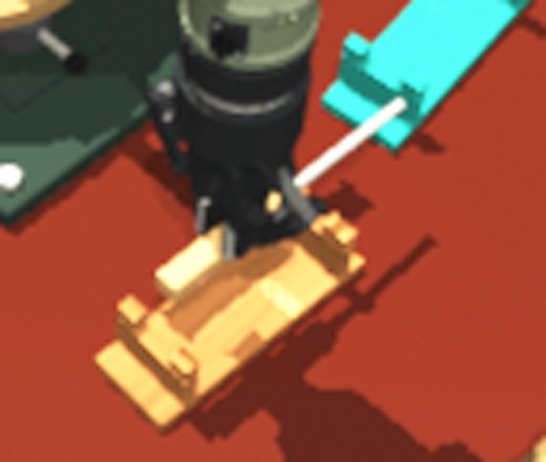

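View pics/top8c.png

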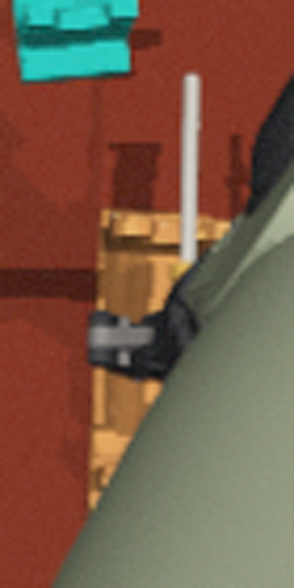

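View pics/pw8.png

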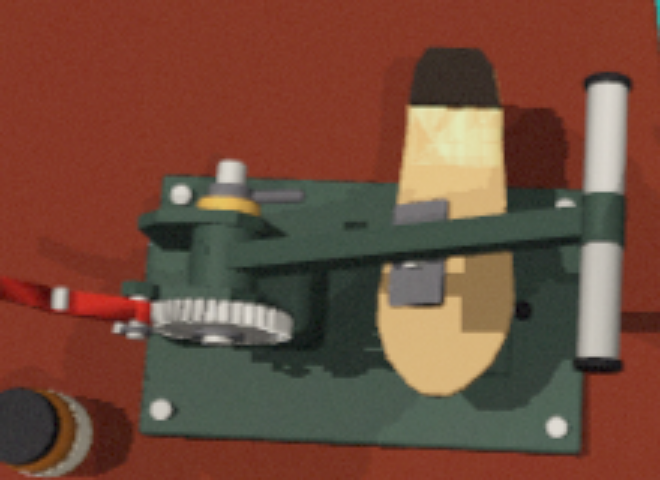

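The pawl stays on its back at (75,300) in that crop and the arm is still up. The rod is over its rest with its orientation unchanged. Now I'll lower and release it.

Run:
```python
from h import *
g=np.load("grip.npy")
print(bot.move_linear([g[0],g[1],g[2]+.001],speed=.08,until_force=6),bot.read_position()-g)
bot.set_gripper(0.75); print(bot.read_gripper_width())
bot.move_linear([g[0],g[1],g[2]+.1],speed=.12)
bot.move_linear([.36,-.23,.2],speed=.3)
print(bot.read_clock())
for n,off,w,h in(("top",(370,170),70,140),("side",(300,250),130,110)):
    im=bot.camera(n)[:,:,::-1]; cv2.imwrite(f"pics/{n}9.png",im)
    cv2.imwrite(f"pics/{n}9c.png",cv2.resize(im[off[1]:off[1]+h,off[0]:off[0]+w],None,fx=4.2,fy=4.2,interpolation=cv2.INTER_CUBIC))
    d=np.abs(im.astype(int)-cv2.imread(f"pics/{n}0.png")).sum(2)[off[1]:off[1]+h,off[0]:off[0]+w]; print(n,(d>60).sum())
```

```text
True [-1.25233162e-03  6.60283129e-04 -1.71406763e-06]
0.7492164125252814
22.1
top 178
side 1541
```

View pics/side9c.png

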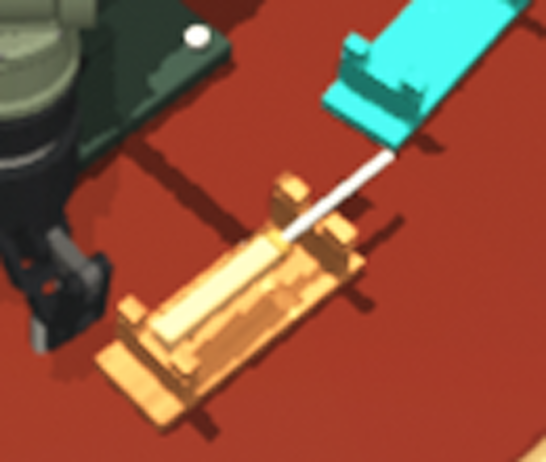

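View pics/top9c.png

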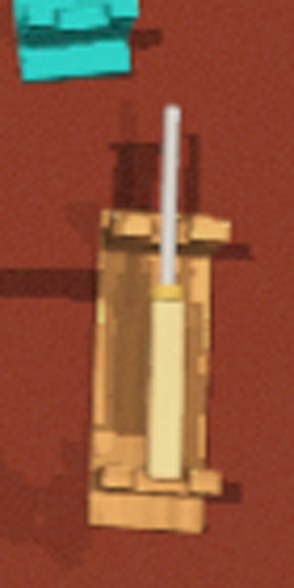

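The side and top crops show the rod back level in both forks: tip at top crop (172,108), handle end at (163,477), same as at the start. Next is the press handle. I'll push it with shut fingers from above, after getting a baseline force.

```bash
cat >> h.py <<'E'
def hp(b,dz=0,x=-.045): 
    p=M([x,.13-.3*np.cos(b),.175+.3*np.sin(b)+.012+dz]); return list(p)
E
python3 - <<'E'
from h import *
bot.set_gripper(0.0,30)
q=quat(PW)
bot.move_linear([.38,-.12,.39],speed=.3,rotation=q)
bot.move_linear(hp(.529,.035),speed=.2)
bot.wait(.2); f=[bot.read_ft_force() for _ in range(5)]; print(np.round(f,2),bot.read_clock())
c=bot.move_linear(hp(.529,-.012),speed=.025,until_force=1.5)
p=bot.read_position(); print(c,p-np.array(hp(.529)),bot.read_ft_force(),bot.read_clock())
cv2.imwrite("pics/s10.png",cv2.resize(bot.camera("side")[140:320,210:410,::-1],None,fx=3.5,fy=3.5,interpolation=cv2.INTER_CUBIC))
E
```

```text
[[ 0.2   1.08 -0.2 ]
 [ 0.2   1.08 -0.2 ]
 [ 0.2   1.08 -0.2 ]
 [ 0.2   1.08 -0.2 ]
 [ 0.2   1.08 -0.2 ]] 24.9417
False [ 4.96399168e-05 -1.99025879e-05 -1.18894030e-02] [-0.15665327  0.05138924 -0.27305145] 26.975
```

View pics/s10.png

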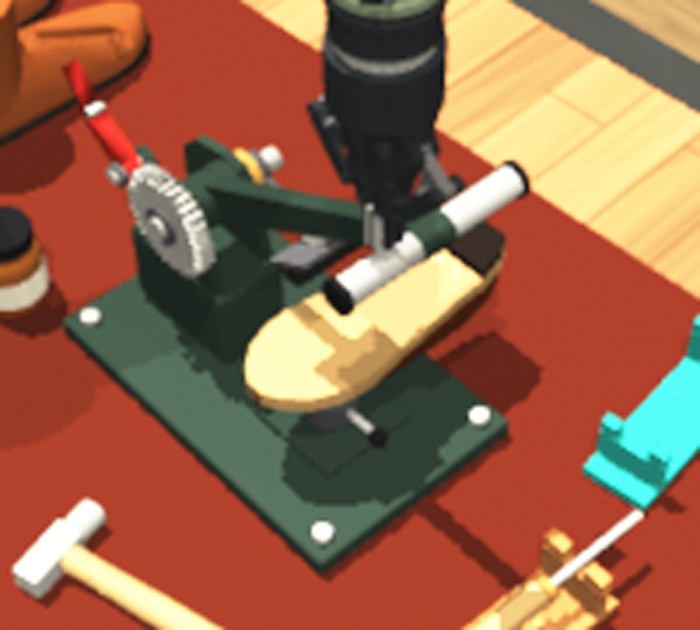

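Run:
```python
from h import *
p=bot.read_position(); print(p,bot.read_gripper_width())
ims={n:bot.camera(n)[:,:,::-1] for n in("top","side")}
for n,off,w,h in(("top",(300,130),80,90),("side",(285,170),90,75)):
    k=7.5 if n=="side" else 6.5
    c=cv2.resize(ims[n][off[1]:off[1]+h,off[0]:off[0]+w],None,fx=k,fy=k,interpolation=cv2.INTER_CUBIC)
    def dot(P,col):
        u=((proj(n,P)-off+.5)*k).astype(int); cv2.circle(c,tuple(int(v) for v in u),3,col,-1)
    dot(p,(0,255,0))
    for x in(-.085,-.045,.085): dot(np.array(hp(.529,-.012,x)),(255,0,255))
    cv2.imwrite(f"pics/{n}11.png",c)
```

```text
[ 0.5536756  -0.09715356  0.32650954] -0.0008378383146007333
```

View pics/side11.png

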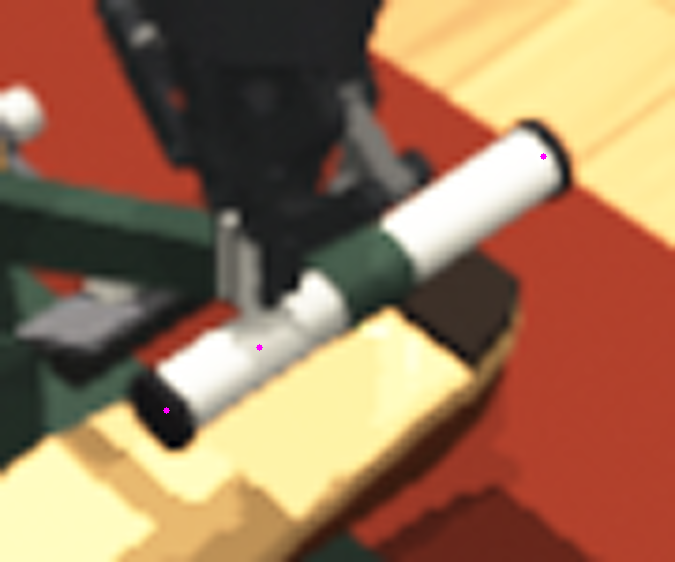

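View pics/top11.png

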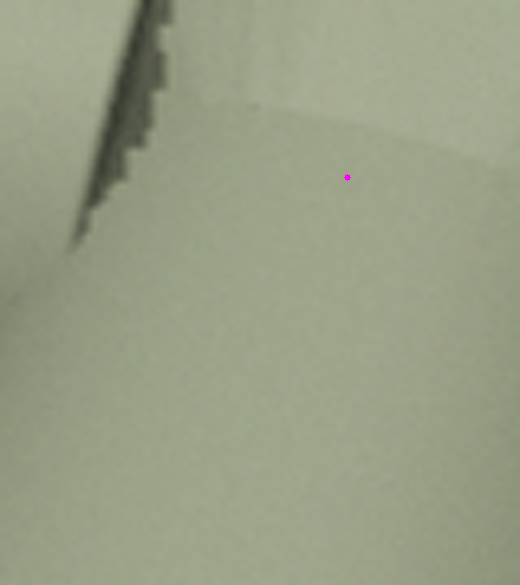

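Run:
```python
from h import *
a=cv2.imread("pics/side9.png"); b=cv2.imread("pics/side0.png"); im=bot.camera("side")[:,:,::-1]
off=(285,170);w,h=90,75
o=[cv2.resize(x[off[1]:off[1]+h,off[0]:off[0]+w],None,fx=4.2,fy=4.2,interpolation=cv2.INTER_CUBIC) for x in(b,im)]
cv2.imwrite("pics/cmp.png",np.hstack(o))
```

```text
(no output)
```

View pics/cmp.png

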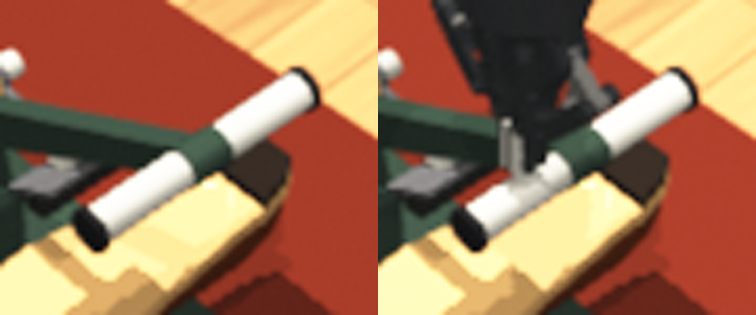

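Run:
```python
from h import *
T=lambda u,v:(180+u/4-.4,130+v/4-.4); S=lambda u,v:(220+u/4-.4,165+v/4-.4)
for a,b in((T(678,487),S(346,236)),(T(691,104),S(550,103))):
    r=tri(a,b); print(r.x,r.cost)
print(hp(.529,-.012,-.086),hp(.529,-.012,.086))
f=bot.read_ft_force(); print(f,bot.read_moment())
# view of finger close-up
p=bot.read_position()
im=bot.camera("side")[:,:,::-1]; off=(300,190);k=14
c=cv2.resize(im[off[1]:off[1]+42,off[0]:off[0]+50],None,fx=k,fy=k,interpolation=cv2.INTER_CUBIC)
for dz in(0,.02,.04):
    u=((proj("side",p+[0,0,dz])-off+.5)*k).astype(int); cv2.circle(c,tuple(int(v) for v in u),3,(0,255,0),-1)
cv2.imwrite("pics/fing.png",c)
```

```text
[ 0.51224459 -0.09403379  0.32841852] 0.044499274370489665
[ 0.68623357 -0.10262616  0.32425724] 0.04014384423601529
[np.float64(0.5126711098336793), np.float64(-0.09513081572651652), np.float64(0.3264010844534452)] [np.float64(0.6844612686401833), np.float64(-0.10362442139408086), np.float64(0.3264010844534452)]
[ 0.97628743  0.34807893 -0.50916279] [ 0.08646159  0.03252541 -0.00257088]
```

View pics/fing.png

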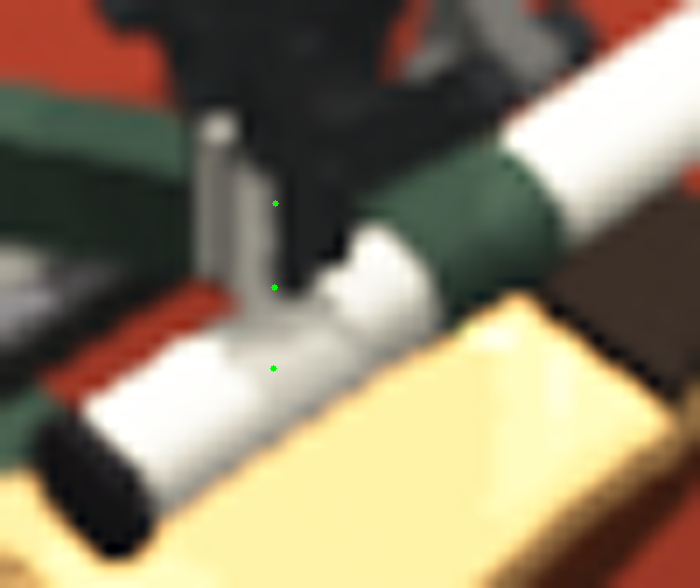

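The bar hasn't moved and there's no force, though the fingertip at close-up (280,295) looks right on top of it. I'll feel downward a little further.

Run:
```python
from h import *
p=bot.read_position()
for i in range(3):
    p=p-[0,0,.004]; c=bot.move_linear(list(p),speed=.02,until_force=3)
    print(c,bot.read_position()[2],np.round(bot.read_ft_force(),2),np.round(bot.read_moment(),3),bot.read_clock())
    if c: break
im=bot.camera("side")[:,:,::-1]; off=(300,190);k=14
c=cv2.resize(im[off[1]:off[1]+42,off[0]:off[0]+50],None,fx=k,fy=k,interpolation=cv2.INTER_CUBIC)
cv2.imwrite("pics/fing2.png",c)
```

```text
False 0.32218460574959434 [0.28 0.25 0.02] [-0.037 -0.015 -0.058] 27.575
False 0.31822310402125537 [-0.35  0.44  1.09] [ 0.043 -0.035 -0.048] 27.925
False 0.3142624007287443 [-0.41  0.24  0.39] [ 0.008  0.03  -0.013] 28.275
```

View pics/fing2.png

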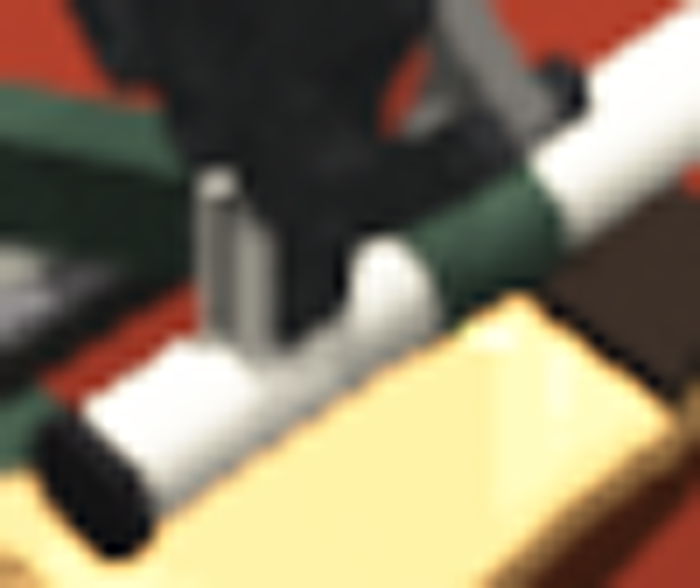

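The finger went down about 12 mm and its tip, now at (275,350), is still just over the bar. The visible tip is higher than the TCP reading suggests, so I'll keep feeling down.

Run:
```python
from h import *
p=bot.read_position()
for i in range(4):
    p=p-[0,0,.003]; c=bot.move_linear(list(p),speed=.02,until_force=2)
    print(c,bot.read_position()[2],np.round(bot.read_ft_force(),2),np.round(bot.read_moment(),3),bot.read_clock())
    if c: break
im=bot.camera("side")[:,:,::-1]; off=(300,190);k=14
c=cv2.resize(im[off[1]:off[1]+42,off[0]:off[0]+50],None,fx=k,fy=k,interpolation=cv2.INTER_CUBIC)
cv2.imwrite("pics/fing3.png",c)
```

```text
True 0.31209944647746235 [ 1.18 -0.94  1.8 ] [-0.231 -0.063  0.   ] 28.5333
```

View pics/fing3.png

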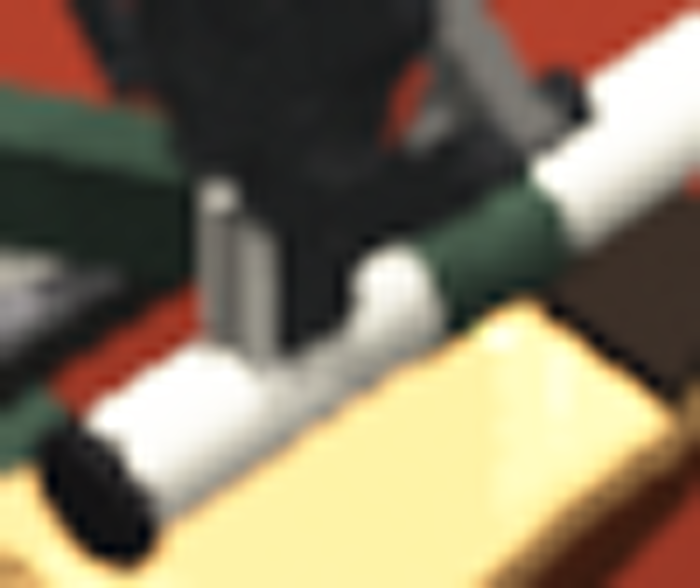

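Contact was made at TCP z 0.312 and the bar has begun to give, so the effective tip is about 25 mm above the reported TCP. The image agrees. I'll push along the arc with that offset, watching the forces.

Run:
```python
from h import *
D=-.0255
for b in(.48,.43,.38,.33,.28,.23):
    c=bot.move_linear(hp(b,D),speed=.035,until_force=7)
    print(b,c,np.round(bot.read_ft_force(),2),np.round(bot.read_position()-hp(b,D),4),bot.read_clock())
    if c: break
im=bot.camera("side")[:,:,::-1]; cv2.imwrite("pics/side12.png",im); off=(270,180);k=9
cv2.imwrite("pics/fing4.png",cv2.resize(im[off[1]:off[1]+60,off[0]:off[0]+85],None,fx=k,fy=k,interpolation=cv2.INTER_CUBIC))
```

```text
0.48 False [-0.05 -0.2   1.16] [-0.0003  0.0003 -0.0005] 29.1167
0.43 False [ 0.69  0.79 -0.7 ] [-0.0001  0.     -0.0006] 29.6917
0.38 False [-0.21  0.17  0.94] [-0.0002  0.     -0.0005] 30.2667
0.33 False [-0.25  0.6  -0.36] [-0.0001  0.0001 -0.0004] 30.8417
0.28 False [ 0.79  1.39 -0.76] [-0.0002  0.0001 -0.0005] 31.4167
0.23 False [-0.08 -0.17  0.22] [-0.0002  0.0001 -0.0005] 31.9917
```

View pics/fing4.png

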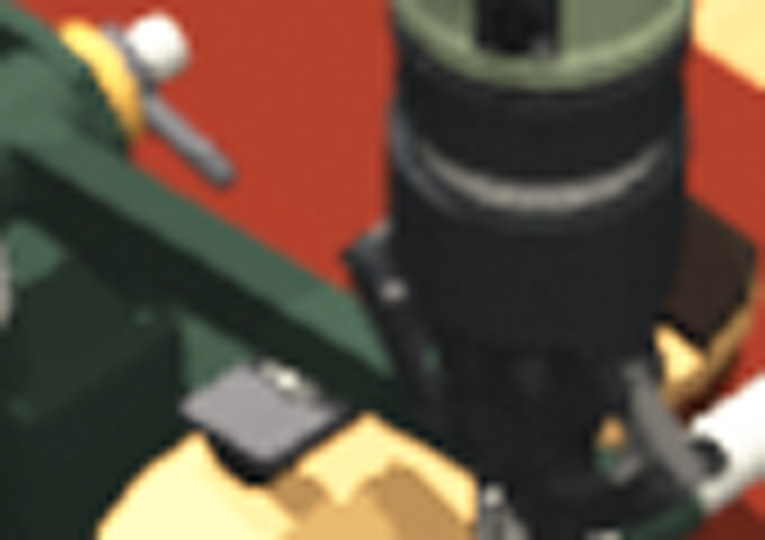

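```bash
cat >> h.py <<'E'
def ft(n=8):
    a=[]
    for _ in range(n): bot.wait(.03); a.append(bot.read_ft_force())
    return np.mean(a,0)
E
python3 - <<'E'
from h import *
im=cv2.imread("pics/side12.png"); off=(290,210);k=9
cv2.imwrite("pics/fing5.png",cv2.resize(im[off[1]:off[1]+60,off[0]:off[0]+85],None,fx=k,fy=k,interpolation=cv2.INTER_CUBIC))
print(ft(),bot.read_clock())
E
```

```text
[ 0.48638393 -0.02465547 -0.26415695] 32.3083
```

View pics/fing5.png

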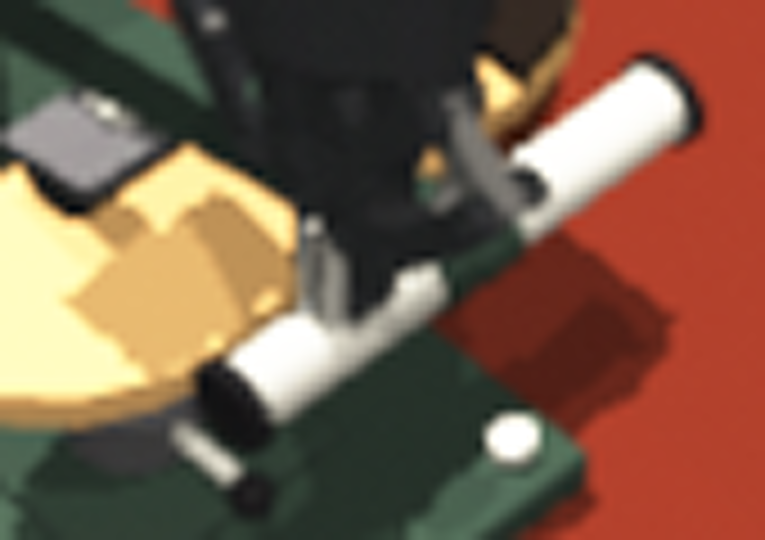

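The bar has followed, with the finger on top of it at (335,315). Static force is about zero because the drag holds the arm. I'll find the free-moving force with a short ladder of thresholds.

Run:
```python
from h import *
D=-.0255; b=.23
for f in(1.5,2.5,3.5,4.5,5.5):
    b-=.02; f0=bot.read_ft_force()
    c=bot.move_linear(hp(b,D),speed=.02,until_force=f); f1=bot.read_ft_force(); p=bot.read_position()
    print(f,c,"b~",round(float(np.arcsin((p[2]+.0255-.012-.175)/.3)),3),np.round(f1-f0,2),bot.read_clock())
print(ft())
```

```text
1.5 True b~ 0.225 [0.17 0.42 0.87] 32.5167
2.5 True b~ 0.221 [-0.31  0.01  0.83] 32.75
3.5 False b~ 0.169 [-0.15 -0.38 -0.79] 33.6667
4.5 False b~ 0.148 [-1.18  0.32 -0.98] 34.1167
5.5 False b~ 0.129 [ 0.84  0.36 -0.9 ] 34.5667
[-0.21503382  0.0785454  -0.21139588]
```

Free-moving force is about 3 N. Next is a slow descent to pad contact.

Run:
```python
from h import *
D=-.0255; b=.129
while b>-.12:
    b-=.03
    c=bot.move_linear(hp(b,D),speed=.015,until_force=7); p=bot.read_position()
    print(c,"b~",round(float(np.arcsin((p[2]+.0255-.012-.175)/.3)),3),np.round(p,4),np.round(bot.read_ft_force(),2),bot.read_clock())
    if c: break
print(ft(5))
```

```text
False b~ 0.098 [ 0.5517 -0.1367  0.191 ] [-0.14 -0.81  1.54] 35.6
False b~ 0.068 [ 0.5515 -0.1371  0.1819] [ 0.68 -0.85  0.78] 36.35
False b~ 0.038 [ 0.5515 -0.1377  0.1729] [ 0.26 -1.04  0.26] 37.1
False b~ 0.008 [ 0.5516 -0.138   0.164 ] [-0.34  0.4  -0.33] 37.85
False b~ -0.022 [ 0.5516 -0.138   0.155 ] [-0.08 -0.98  0.64] 38.6
True b~ -0.041 [ 0.5516 -0.138   0.1492] [-0.02 -1.01  2.21] 39.0583
[ 0.9117611  -0.05049776  2.73414953]
```

Run:
```python
from h import *
im=bot.camera("side")[:,:,::-1]; cv2.imwrite("pics/side13.png",im); off=(220,170)
cv2.imwrite("pics/s13.png",cv2.resize(im[off[1]:off[1]+140,off[0]:off[0]+180],None,fx=4.2,fy=4.2,interpolation=cv2.INTER_CUBIC))
```

```text
(no output)
```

View pics/s13.png

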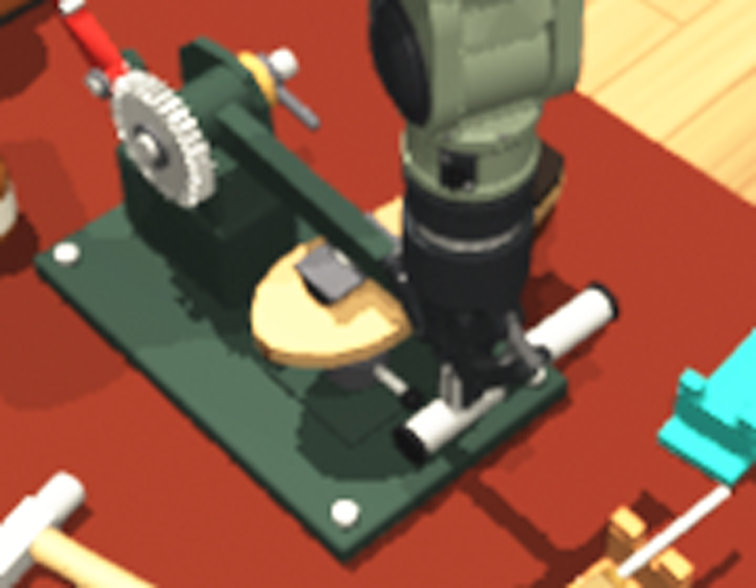

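The pad is down on the sole at (330,275) and the bar is under the fingers at (460,400). I'll press to the target force, with static force averaging about 3 N over baseline now.

Run:
```python
from h import *
p=bot.read_position()
c=bot.move_linear([p[0],p[1],p[2]-.006],speed=.006,until_force=7.5)
print(c,(bot.read_position()-p)*1e3,np.round(bot.read_ft_force(),2),bot.read_clock())
print(ft(8),ft(8),(bot.read_position()-p)*1e3)
```

```text
True [ 0.07474036  0.00649619 -0.00691655] [-0.25  1.14  3.83] 39.6583
[-0.99775095  0.35190727  4.85108189] [-1.21874067  0.32442722  5.34344138] [ 0.08955233 -0.01605774 -0.03983916]
```

Run:
```python
from h import *
for f in(5,):
    p=bot.read_position()
    c=bot.move_linear([p[0],p[1],p[2]-.004],speed=.004,until_force=f)
    a=ft(6); print(f,c,(bot.read_position()-p)*1e3,np.round(bot.read_ft_force(),2),a,bot.read_clock())
```

```text
5 True [-0.00774876 -0.00921682 -0.0063987 ] [-0.55 -0.07  4.05] [-0.54808091  0.15203634  4.17093183] 40.775
```

The guarded stop relaxes onto the actual position, so the force isn't held. I'll take small unguarded steps instead and read the averaged force after each.

Run:
```python
from h import *
p=bot.read_position()
for i in range(1,15):
    bot.move_linear([p[0],p[1],p[2]-.0003*i],speed=.01)
    a=ft(5); z=bot.read_position()
    print(i,np.round((z-p)*1e3,2),np.round(a,2),round(bot.read_clock(),2))
    if a[2]>9.6: break
```

```text
1 [ 0.03  0.03 -0.04] [-1.48  0.68  6.26] 41.19
2 [ 0.04 -0.01 -0.06] [-1.94  0.85  8.27] 41.61
3 [ 0.04  0.   -0.12] [-2.72  0.62  9.03] 42.02
4 [ 0.08  0.03 -0.24] [-2.23  0.97 10.36] 42.44
```

Run:
```python
from h import *
q=bot.read_position()
bot.move_linear([q[0],q[1],0.149-.0018+.0002],speed=.01) if False else None
p=q
for d in(.0012,.0015):
    bot.move_linear([p[0],p[1],p[2]-d],speed=.01)
    a=ft(6); print(d,np.round((bot.read_position()-p)*1e3,2),np.round(a,2),round(bot.read_clock(),2))
    if a[2]>10.6: break
bot.wait(.4); print(ft(4))
```

```text
0.0012 [-0.01 -0.   -0.12] [-3.26  0.84 10.91] 42.89
[-3.33094905  0.89254754 11.05696757]
```

The handle now has about 11.2 N over baseline, so roughly 16 N on the pad. It's been held for over 0.5 s, so I'll let go gently and check that nothing springs back.

Run:
```python
from h import *
a=bot.camera("side")[:,:,::-1].copy()
p=bot.read_position()
bot.move_linear([p[0],p[1],p[2]+.004],speed=.01); b0=bot.camera("side")[:,:,::-1].copy(); print(ft(4))
bot.move_linear([p[0],p[1],p[2]+.16],speed=.15)
bot.move_linear([.36,-.12,.36],speed=.3)
b=bot.camera("side")[:,:,::-1].copy(); t=bot.camera("top")[:,:,::-1].copy()
cv2.imwrite("pics/side14.png",b); cv2.imwrite("pics/top14.png",t)
# bar near end motion: template shift
def sh(A,B,x,y,w,h):
    return cv2.phaseCorrelate(np.float32(cv2.cvtColor(A[y:y+h,x:x+w],6)),np.float32(cv2.cvtColor(B[y:y+h,x:x+w],6)))
print("cap shift",sh(a,b0,305,255,25,28),sh(a,b,305,255,22,28),"rubber",sh(a,b,285,225,26,22))
off=(220,170)
cv2.imwrite("pics/s14.png",cv2.resize(b[off[1]:off[1]+170,off[0]:off[0]+190],None,fx=3.4,fy=3.4,interpolation=cv2.INTER_CUBIC))
print(bot.read_clock())
```

```text
[-0.36637039  0.36819696 -0.17218093]
cap shift ((0.4909040913777538, 0.04860876697715533), 1.096840122381846) ((0.2789557093492867, 0.03601714765587971), 1.0788876579867468) rubber ((0.4547036502036228, 0.09030182901044448), 0.9899365342693565)
46.425
```

View pics/s14.png

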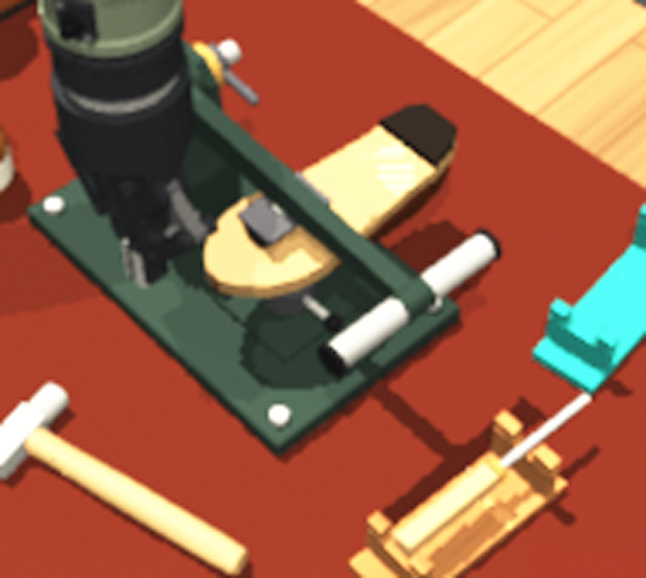

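View pics/top14.png

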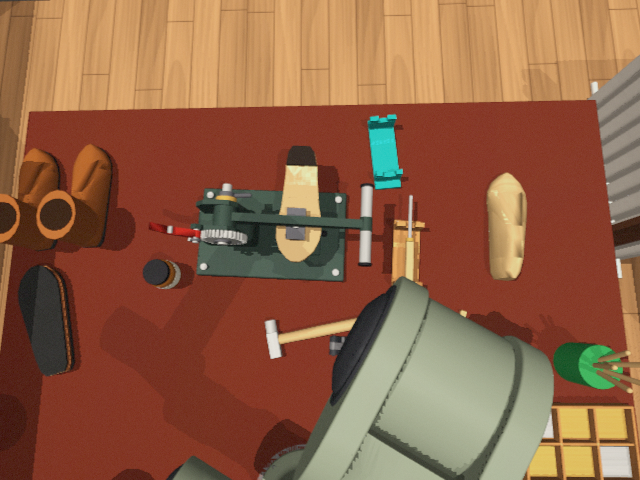

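Everything reads well. The bar's vertical shift after release is under 0.1 px, the pad sits on the sole, and the pawl lies on its back at top (175,230). The rod is in its forks at (409,235), and the jar, hammer and last are where they started. The robot is clear, so I'm handing in.

Run:
```python
from cell import bot
print(bot.read_joint_vel().round(3) if hasattr(bot.read_joint_vel(),'round') else bot.read_joint_vel(),bot.read_clock())
print(bot.close_job())
```

```text
[ 0.003  0.008 -0.     0.007  0.001 -0.002] 46.425
the job is handed in; nothing more can be done
None
```

I flicked the pawl onto its back with the rod and laid the rod back in its rest. I then pushed the press arm down by its handle until the pad bore on the sole, let go and handed in at 46.4 s.

- **Press force:** my best estimate is about 16 N on the pad. That comes from 11.2 N at the handle, less about 3 N to move the free arm. It was held for over 0.5 s.
- **Last pictures:** the pawl is on its back, the rod is level in both forks, and the pad is on the sole. The jar, hammer and last look unmoved. The arm showed no clear spring-back after release (under 0.1 px vertically, up to 0.5 px sideways).

**Checks that disagreed or were uncertain:**
- The shut fingertips met the handle about 25 mm lower in reported tool height than predicted. I used the contact I felt instead.
- The force readings carried about 1 N of noise. Force-guarded stops also relaxed, so I set the final load in small unguarded steps.
- I could not measure the force left on the pad after letting go. I only inferred it from the arm staying put.

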